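# Slide the baking sheet onto the middle rails of the tray rack

## Robot

A 6-joint arm with a two-finger parallel gripper is mounted at the origin on the work surface; the furniture and walls round the work are solid. World frame = base frame: x ahead of the robot, y to its left, z up, the work surface at z = 0. Lengths are in m, angles in rad, forces in N, time in s.
With the tool pointing down it reaches from about 0.35 to 0.975 m from the base axis. Payload 4.9 kg.
Tool frame: the origin (TCP) lies between the finger pads; the fingertips stand 22 mm ahead of it and the grasp point (between the pads) lies 3 mm ahead of it; z points along the fingers, y is the line along which they close (so a half turn about z gives the same grasp; the last joint's range is limited). The gripper opens to 85 mm and grips with 20 to 120 N. Pads are 22 mm wide; open, the fingers measure 114 mm over their backs; the gripper's body (76 mm by 85 mm) begins 54 mm behind the grasp point. The pads swing forward as they close: fully open they stand 13 mm farther back than shut.
Start: joints at [-1.45, 0.053, 1.613, -0, 1.476, -0.119], TCP at [0.148, -0.607, 0.253] pointing down, gripper open.
Joint ranges: [-3.01, 3.01], [-1.01, 2.22], [0.06, 2.58], [-1.02, 4.17], [0.09, 2.62], [-3.14, 3.14]. Speed limits (rad/s): [2.57, 2.57, 3.14, 3.14, 3.14, 3.14].

## Interface

Orientations are given as a unit quaternion [w, x, y, z].
In Python, from plant import state, grab_frame, get_calibration, job_done, recognise, regions_of gives the robot as it stands.
- The arm moves only by the tool apply_moves, never from a script. Its argument "targets" is a list of rows, each an object with "translation": the shift along the tool's x, y, z normalised to -1 to 1, where 1 is 100 mm, a list of three; "twist": the turn about the tool's z normalised to -1 to 1, where 1 is 0.1 rad; "hand": the opening, from 0 (shut) to 1 (fully open). A call has 1 to 8 rows; each row shifts and turns the commanded pose from where the row before left it, along the tool's axes as they then stand; what a row does not reach is not made up. A row lasts 1/10 s, in which the tool goes at most 50 mm and 8.59 degrees, less where a joint would pass 70% of its speed; a pose out of reach is approached as far as the arm can. A call with a number of a shift or a turn outside -1 to 1 is refused whole. A call with a gripper value outside its range is refused whole. The fingers move at their own pace and stop on an object; the grip force is fixed at half the most. Time passes only in rows, so rows that do not move let the fingers close. It gives the time, the measured TCP pose, the force, the opening and the grip force at its end, in the units of the state.
- state(): the state, without advancing time (a new reading comes with each control period).
- grab_frame(name): name is "side" or "top" or "wrist"; returns the picture (400x640x3 uint8, red, green, blue); there is no depth.
- get_calibration(name): a dict with "camera_matrix" (3x3 intrinsics, pixels), "pose" (4x4, takes a point from camera to world coordinates). Camera axes: x right, y up, looking along -z (the intrinsics and any distortion apply to the point x, -y, -z); pixel columns grow to the right and rows downward; lengths in m; the calibration is good to about 2 mm. The wrist camera is an equidistant fisheye: a pixel r from the principal point sees the ray r / f radians off the axis. A picture is of the moment at which its call begins: read the wrist's pose just before it. get_calibration takes no time and is no camera call; for the wrist camera it gives the pose at the moment of the call.
- job_done(): hands the job in; it is judged then, once.
Trained networks look in the newest picture that a camera, given by its name, has taken for a name from the list of things; names that differ only in an ending like _2 or _b are one class to them, and where a whole thing is asked for, a point or a joint stands for the part that bears it (a point fixed in the world has none). Each returns a list of dicts, best first, with "score" (0 to 1); they miss things now and then, are a little off and sometimes report something else, mostly with a low value. They report only what shows in the picture. A call takes as long as a camera call.
- recognise(camera, query): "point" ([x, y, z] in m, in world coordinates, good to about 4 mm: the middle of the surface that is visible of it).
- regions_of(camera, query): "pixels" (400x640 bool, what is visible of it).
The state is a dict: "time": time; "joint_pos": joint angles; "joint_vel": joint speeds; "joint_efforts": joint torques, N m; "tool_pos": TCP position; "tool_rot": TCP orientation; "contact_force": force on the tool from outside, world axes, zero at the start; "ft_torque": the same for the moment, N m; "gripper_width": opening from 0.0 (shut) to 1.0 (fully open); "grasp_force": force on a finger pad.
Only numpy, scipy, OpenCV 4.12 (cv2) and the standard library are available. Lean on these libraries where they do the work, as an engineer would, in place of code of your own. Each camera call takes 0.05 s, during which the arm holds its last target. There are 200 camera calls.

## Task

Pick up the small baking sheet by its upright wooden grip and slide it, level, through the open front of the tray rack onto the middle one of the three pairs of rails, fully home to the back stops. Let go so that it lies flat on that pair, and leave the tin beside the rack where it stands.

Things in the scene. Friction and masses are not known exactly. Their poses are not given: they have to be found in the camera images.
- tray: Loose dark steel baking sheet, 120 (its x) by 130 (y) by 3 mm, 9 mm rim, 0.2 kg, lying flat. Origin: centre of its underside; z up. The +x edge goes into the rack first. A tongue 16 mm wide at the -x edge, out to x = -130, carries an upright wooden grip: x = -128 to -82 (centre -105), y = 0, 14 mm thick along y, 3 to 42 mm above the underside. Pinch it from above across the 14 mm.
- rack: Steel tray rack on wooden feet, fixed, 150 deep (x), 190 wide (y), 155 mm high. Origin: centre of its underside. +x points from its open front, which faces the robot's left, to the back stops. Three pairs of rails, one rail along each side, upper faces 45, 90 and 135 mm up, ledges 3 mm thick. A cross bar over the back at 150 mm. Nothing stands before the front.
- middle_rails (a point): Where the sheet's origin belongs, axes parallel to the rack's: midway between the middle rails, on their upper faces (90 mm up), the sheet then 2 mm off the stops. Here rails run from x = -60 to +64, as ledges 46 to 75 mm either side of the middle with guide edges 11 mm high at y = +-75 (10 mm play each side); stops 10 mm high at x = +62. 42 mm free height up to the top ledges.
- tin: Low round food tin, 87 mm across and 40 mm high, loose, standing on the worktop on the far side of the rack's front. Origin: centre of its underside. A bystander, to be left where it stands.

How it is judged:
At the end, for the whole second after the job is handed in: The sheet lies at rest on the middle pair of rails: its origin within 13 mm of home along the rails, 15 mm sideways and 6 mm in height, level within 0.08 rad and parallel to the rails within 0.2 rad (x of tray in the frame of middle_rails between -0.013 and 0.013 m and y of tray in the frame of middle_rails between -0.015 and 0.015 m and z of tray in the frame of middle_rails between -0.006 and 0.006 m and angle between tray's own z axis and vertical below 0.08 rad and angle between the x axis of tray and the x axis of middle_rails, either way round below 0.2 rad and linear speed of tray below 0.02 m/s); the robot touches nothing.
It fails at once if the tin is moved by more than 30 mm (distance of tin from where it was at the start of the episode above 0.03 m).
It also fails if it takes over 45 s, if anything falls off the work surface, if the arm or the gripper's body presses on something with over 40 N, if the wrist force passes 120 N, or if a joint passes its speed limit or range.

## Working session

There is one attempt and no reset: what is moved stays moved. The work goes in short steps, Python scripts to look and compute and a tool call to move; the robot and the scene stay as the last step left them, time stands still between calls to the robot, and variables do not carry over. Pictures are saved under pics/ and viewed, at most 10 in all, crops included, and the job is handed in when it is done.

Besides the shell and the picture viewer there is one more tool, called after "Emit:" by a JSON object that holds its "fn" and its "kwargs", one argument or row to a line. apply_moves: Moves the arm, as the interface text tells. Its arguments: {"type":"object","properties":{"targets":{"type":"array"}},"required":["targets"]}

```bash
mkdir -p pics
python3 - <<'E'
from plant import *
import cv2,numpy as np
s=state();print(s)
for n in("side","top"):
    f=grab_frame(n);cv2.imwrite(f"pics/{n}0.png",f[:,:,::-1])
    c=get_calibration(n);print(n,np.round(c["camera_matrix"],1).tolist(),np.round(c["pose"],4).tolist(),[k for k in c])
    for q in("tray","rack","tin"):
        print(q,[(np.round(r["point"],3).tolist(),round(r["score"],2)) for r in recognise(n,q)])
E
```

```text
{'time': 0.0, 'joint_pos': array([-1.45002046e+00,  5.33495500e-02,  1.61430267e+00,  3.75477607e-05,
        1.47601834e+00, -1.18993671e-01]), 'joint_vel': array([-0.00153002, -0.00222103, -0.00131615,  0.0010742 , -0.00040469,
        0.00045953]), 'joint_efforts': array([ 1.28288990e-03, -3.93680227e+01, -3.70176494e+01, -3.01775390e-05,
        6.94515111e-03,  4.64667291e-07]), 'tool_pos': array([ 0.14836687, -0.60653196,  0.25206234]), 'tool_rot': array([-1.03896807e-03,  9.92822103e-01,  1.19595955e-01,  1.77619519e-05]), 'contact_force': array([-0.13274141,  0.57269389,  0.8095058 ]), 'ft_torque': array([ 0.03154688, -0.02692451, -0.03335095]), 'grasp_force': 0.0, 'gripper_width': 0.9972153435620078}
side [[376.7, 0.0, 324.2], [0.0, 376.7, 199.3], [0.0, 0.0, 1.0]] [[-0.8942, 0.2989, -0.3334, 0.3149], [-0.4476, -0.5788, 0.6816, 0.5771], [0.0108, 0.7587, 0.6513, 0.622], [0.0, 0.0, 0.0, 1.0]] ['camera_matrix', 'pose']
tray [([0.511, 0.096, 0.004], 0.81)]
rack [([0.514, -0.189, 0.088], 0.62)]
tin [([0.684, 0.008, 0.032], 0.86)]
top [[442.2, 0.0, 314.6], [0.0, 442.2, 201.2], [0.0, 0.0, 1.0]] [[0.0008, 0.9933, -0.1154, 0.4867], [-1.0, 0.0, -0.0067, -0.0121], [-0.0067, 0.1154, 0.9933, 1.1022], [0.0, 0.0, 0.0, 1.0]] ['camera_matrix', 'pose']
tray [([0.506, 0.085, 0.0], 0.63)]
rack [([0.498, -0.214, 0.134], 0.82)]
tin [([0.689, 0.001, 0.036], 0.59)]
```

View pics/side0.png

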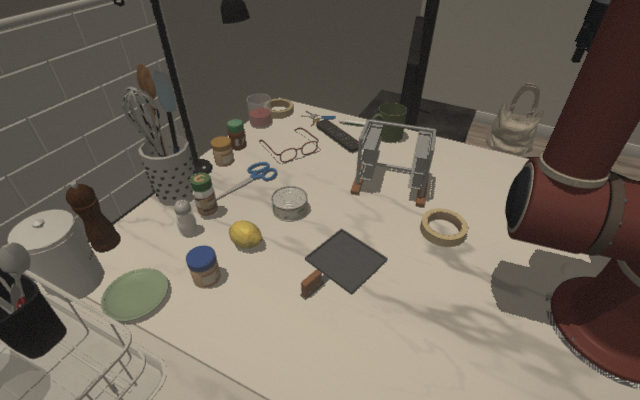

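View pics/top0.png

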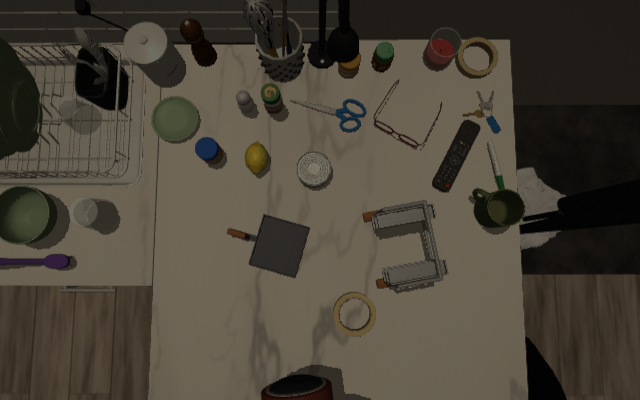

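The top view has the tray at about (280,246) with its grip at (240,235). The rack runs x 365–445, y 203–290 with its front to the left, and the tin is at (313,169). Next I'll zoom in on the rack and fit the tray.

```bash
cat > h.py <<'E'
from plant import *
import cv2,numpy as np
def unproj(n,px,z):
    c=get_calibration(n);K=np.array(c["camera_matrix"]);P=np.array(c["pose"])
    px=np.atleast_2d(px).astype(float)
    d=np.c_[(px[:,0]-K[0,2])/K[0,0],-(px[:,1]-K[1,2])/K[1,1],-np.ones(len(px))]@P[:3,:3].T
    return P[:3,3]+d*((z-P[2,3])/d[:,2])[:,None]
def proj(n,X):
    c=get_calibration(n);K=np.array(c["camera_matrix"]);P=np.array(c["pose"])
    q=(np.atleast_2d(X)-P[:3,3])@P[:3,:3]
    return np.c_[K[0,2]+K[0,0]*q[:,0]/-q[:,2],K[1,2]+K[1,1]*q[:,1]/q[:,2]]
E
python3 - <<'E'
from h import *
f=grab_frame("top")
r=regions_of("top","tray")[0];m=r["pixels"].astype(np.uint8)
k=cv2.morphologyEx(m,cv2.MORPH_OPEN,np.ones((19,19)))
def rect(k,z):
    c=max(cv2.findContours(k,0,1)[0],key=cv2.contourArea).reshape(-1,2)
    w=unproj("top",c,z)[:,:2]
    return cv2.minAreaRect((w*1000).astype(np.float32))
print(m.sum(),k.sum(),rect(k,.009))
g=m&~cv2.dilate(k,np.ones((3,3)));n,l,st,ce=cv2.connectedComponentsWithStats(g)
for i in range(1,n):
    if st[i,4]>15: print(st[i],ce[i],unproj("top",ce[i],.04))
c=cv2.resize(f[190:305,350:460],None,fx=5,fy=5,interpolation=cv2.INTER_CUBIC)
cv2.imwrite("pics/rack.png",np.clip(c[:,:,::-1]*1.6,0,255))
E
```

```text
2753 2382 ((503.2447509765625, 84.27397155761719), (132.26255798339844, 121.12491607666016), 0.017616895958781242)
[263 215  12   3  24] [267.5   216.375] [[0.57336512 0.10856621 0.04      ]]
[305 227   4  15  38] [305.97368421 232.68421053] [[0.53415901 0.01569041 0.04      ]]
[227 229  26  13 185] [240.64324324 234.38918919] [[0.52999288 0.17250599 0.04      ]]
[249 253   4  13  31] [251.09677419 260.19354839] [[0.46861693 0.14632303 0.04      ]]
[284 275  11   2  17] [289.88235294 275.35294118] [[0.43303889 0.05357245 0.04      ]][ WARN:0@0.648] global loadsave.cpp:1063 imwrite_ Unsupported depth image for selected encoder is fallbacked to CV_8U.
```

View pics/rack.png

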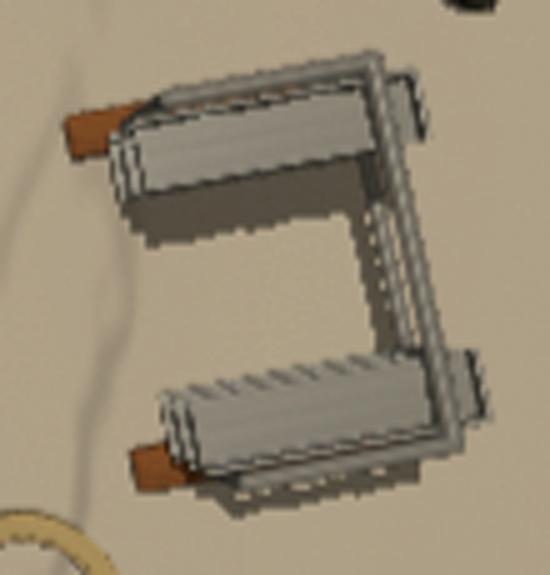

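```bash
cat >> h.py <<'E'
def T(p,L):
    c,s=np.cos(p[2]),np.sin(p[2]);L=np.atleast_2d(np.array(L,float))
    return np.c_[p[0]+c*L[:,0]-s*L[:,1],p[1]+s*L[:,0]+c*L[:,1],L[:,2]]
E
python3 - <<'E'
from h import *
from scipy.optimize import minimize
box=lambda a,b,c,d,e,f:[[x,y,z] for x in(a,b) for y in(c,d) for z in(e,f)]
B=[box(-.06,.06,-.065,.065,0,.009),box(-.128,-.082,-.007,.007,.003,.042),box(-.13,-.06,-.008,.008,0,.003)]
M={}
for n in("top","side"):
    grab_frame(n);M[n]=regions_of(n,"tray")[0]["pixels"]
def ren(n,p):
    im=np.zeros((1600,2560),np.uint8)
    for b in B:
        h=cv2.convexHull(((proj(n,T(p,b))+.5)*4).astype(np.float32)).astype(int)
        cv2.fillConvexPoly(im,h,255)
    return cv2.resize(im,(640,400),interpolation=cv2.INTER_AREA)/255.
def cost(v,ns):
    p=[.503+v[0]/100,.084+v[1]/100,-1.8+v[2]/10]
    return sum(np.abs(ren(n,p)-M[n]).sum()/M[n].sum() for n in ns)
for ns in(["top"],["side"],["top","side"]):
    r=min((minimize(cost,[0,0,a],args=(ns,),method="Nelder-Mead",options=dict(initial_simplex=np.array([0,0,a])+np.vstack([np.zeros(3),np.eye(3)]))) for a in(0,5)),key=lambda r:r.fun)
    p=[.503+r.x[0]/100,.084+r.x[1]/100,-1.8+r.x[2]/10]
    print(ns,r.fun,np.round(p,4),"grip",T(p,[-.105,0,.03]).round(4))
# rack
px=lambda a:np.array(a)/5.+[350,190]-.4
P=unproj("top",px([(148,193),(370,152),(190,390),(430,352),(138,125),(200,465)]),.135)
Q=unproj("top",px([(165,100),(375,58),(240,480),(455,440)]),.152)
print(P.round(4),Q.round(4))
for a,b in((P[0],P[1]),(P[2],P[3]),(Q[0],Q[1]),(Q[2],Q[3])): print(np.arctan2(*(b-a)[[1,0]]))
E
```

```text
['top'] 0.06709450106958602 [ 0.5032  0.0838 -1.8512] grip [[0.5322 0.1847 0.03  ]]
['side'] 0.03890229443342211 [ 0.5037  0.0827 -1.8388] grip [[0.5315 0.184  0.03  ]]
['top', 'side'] 0.10843588600204274 [ 0.5034  0.0836 -1.8475] grip [[0.5321 0.1846 0.03  ]]
[[ 0.5398 -0.1468  0.135 ]
 [ 0.5578 -0.2441  0.135 ]
 [ 0.4546 -0.1635  0.135 ]
 [ 0.471  -0.2676  0.135 ]
 [ 0.5696 -0.1429  0.135 ]
 [ 0.4227 -0.1673  0.135 ]] [[ 0.5789 -0.1524  0.152 ]
 [ 0.5972 -0.2433  0.152 ]
 [ 0.4176 -0.1813  0.152 ]
 [ 0.4344 -0.2726  0.152 ]]
-1.388162865037441
-1.4146598608566223
-1.3728382025156334
-1.3887780713393159
```

```bash
cat > ov.py <<'E'
from h import *
def ov(p,out):
    ims=[]
    for n,(x0,y0,w,h),s in(("top",(355,195,95,100),5.6),("side",(345,110,95,100),5.6)):
        f=grab_frame(n)[y0:y0+h,x0:x0+w]
        f=np.clip(cv2.resize(f,None,fx=s,fy=s,interpolation=cv2.INTER_CUBIC)[:,:,::-1]*1.6,0,255).astype(np.uint8)
        for z,c in((.135,(0,0,255)),(.09,(0,255,0)),(.045,(255,0,0))):
            for sg in(1,-1):
                for L in([(-.06,46),(.064,46),(.064,75),(-.06,75)],):
                    q=proj(n,T(p,[(a,sg*b/1000,z) for a,b in L]))
                    cv2.polylines(f,[(((q-[x0,y0]+.5)*s)).astype(np.int32)],True,c,1)
        ims.append(f[:,:395 if 0 else None])
    o=np.hstack(ims);cv2.imwrite(out,cv2.resize(o,None,fx=800/o.shape[1],fy=800/o.shape[1],interpolation=cv2.INTER_AREA))
E
python3 -c "
from ov import *
ov([.508,-.2142,-1.385],'pics/ov1.png')
r=regions_of('top','rack')[0]['pixels'];print(r.sum())"
```

```text
3212
```

View pics/ov1.png

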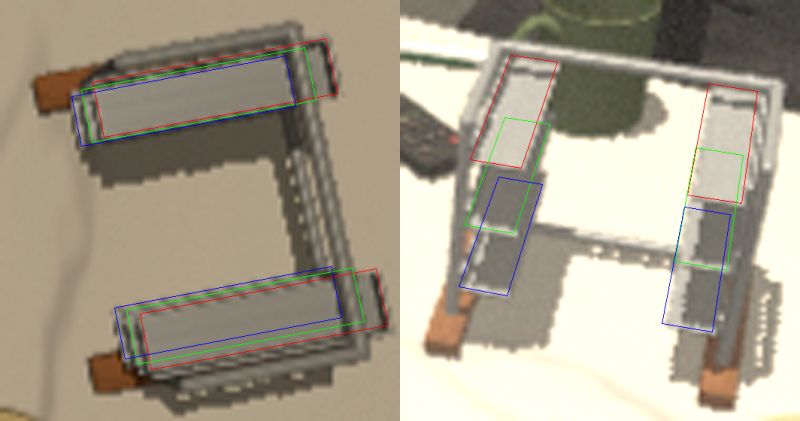

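Run:
```python
from h import *
p=[.508,-.2142,-1.385]
x0,y0,w,h,s=352,115,90,75,8
f=grab_frame("side")[y0:y0+h,x0:x0+w]
f=np.clip(cv2.resize(f,None,fx=s,fy=s,interpolation=cv2.INTER_NEAREST)[:,:,::-1]*1.1,0,255).astype(np.uint8)
for z,c in((.135,(0,0,255)),(.09,(0,200,0)),(.045,(255,0,0))):
  for sg in(1,-1):
    q=proj("side",T(p,[(a,sg*b/1000,z) for a,b in[(-.06,46),(.064,46),(.064,75),(-.06,75)]]))
    cv2.polylines(f,[((q-[x0,y0]+.5)*s).astype(np.int32)],True,c,1)
cv2.imwrite("pics/s2.png",f)
```

```text
(no output)
```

View pics/s2.png

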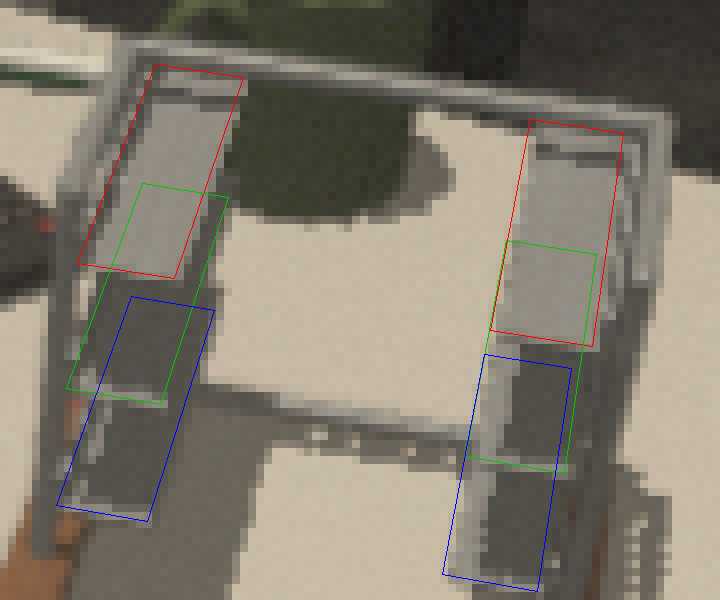

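The overlay matches the rack to within about 3 mm. Rack home is about (0.508, -0.214, yaw -1.385), and the grip is at (0.532, 0.185) with tray yaw -1.85. Next is the move across.

Emit:
{"fn": "apply_moves", "kwargs": {
  "targets": [
    {"translation": [0.31, -0.38, 0], "twist": 0, "hand": 1},
    {"translation": [0.31, -0.38, 0], "twist": 0, "hand": 1},
    {"translation": [0.31, -0.38, 0], "twist": 0, "hand": 1},
    {"translation": [0.31, -0.38, 0], "twist": 0, "hand": 1},
    {"translation": [0.31, -0.38, 0], "twist": 0, "hand": 1},
    {"translation": [0.31, -0.38, 0], "twist": 0, "hand": 1},
    {"translation": [0.31, -0.38, 0], "twist": 0, "hand": 1},
    {"translation": [0.31, -0.38, 0], "twist": 0, "hand": 1}
  ]
}}

```text
time: 1.7
tool_pos: [0.3175, -0.2512, 0.2536]
tool_rot: [0.0, 0.993, 0.119, 0.0]
contact_force: [1.0, 0.3, -0.4]
gripper_width: 1.0
grasp_force: 0.0
```

Emit:
{"fn": "apply_moves", "kwargs": {
  "targets": [
    {"translation": [0.31, -0.38, 0], "twist": 0, "hand": 1},
    {"translation": [0.31, -0.38, 0], "twist": 0, "hand": 1},
    {"translation": [0.31, -0.38, 0], "twist": 0, "hand": 1},
    {"translation": [0.31, -0.38, 0], "twist": 0, "hand": 1},
    {"translation": [0.31, -0.38, 0], "twist": 0, "hand": 1},
    {"translation": [0.31, -0.38, 0], "twist": 0, "hand": 1},
    {"translation": [0.31, -0.38, 0], "twist": 0, "hand": 1},
    {"translation": [0.31, -0.38, 0], "twist": 0, "hand": 1}
  ]
}}

```text
time: 2.5
tool_pos: [0.4864, 0.1036, 0.2537]
tool_rot: [0.0, 0.993, 0.12, 0.001]
contact_force: [0.5, -0.8, 1.1]
gripper_width: 0.998
grasp_force: 0.0
```

Emit:
{"fn": "apply_moves", "kwargs": {
  "targets": [
    {"translation": [0.3, -0.37, 0], "twist": 0, "hand": 1},
    {"translation": [0.0, 0.0, 0], "twist": -1, "hand": 1},
    {"translation": [0, 0, 0], "twist": -1, "hand": 1},
    {"translation": [0, 0, 0], "twist": -1, "hand": 1},
    {"translation": [0, 0, 0], "twist": -1, "hand": 1},
    {"translation": [0, 0, 0], "twist": -1, "hand": 1},
    {"translation": [0, 0, 0], "twist": -1, "hand": 1},
    {"translation": [0, 0, 0], "twist": -1, "hand": 1}
  ]
}}

```text
time: 3.3
tool_pos: [0.5062, 0.1444, 0.2534]
tool_rot: [0.0, 0.891, 0.455, 0.0]
contact_force: [-0.2, 0.2, -0.6]
gripper_width: 1.0
grasp_force: 0.0
```

Emit:
{"fn": "apply_moves", "kwargs": {
  "targets": [
    {"translation": [0, 0, 0.2], "twist": -1, "hand": 1},
    {"translation": [0, 0, 0.4], "twist": -1, "hand": 1},
    {"translation": [0, 0, 0.4], "twist": -1, "hand": 1},
    {"translation": [0, 0, 0], "twist": -0.55, "hand": 1},
    {"translation": [0, 0, 0], "twist": 0, "hand": 1}
  ]
}}

```text
time: 3.8
tool_pos: [0.5052, 0.1442, 0.1516]
tool_rot: [-0.001, 0.798, 0.603, -0.001]
contact_force: [-0.4, -0.9, 0.6]
gripper_width: 1.002
grasp_force: 0.0
```

```bash
cat >> h.py <<'E'
from scipy.spatial.transform import Rotation as Ro
def go(x,y,z,yawy):
    s=state();w,a,b,c=s["tool_rot"];R=Ro.from_quat([a,b,c,w]).as_matrix()
    d=R.T@(np.array([x,y,z])-s["tool_pos"])
    e=(yawy-np.arctan2(R[1,1],R[0,1])+np.pi/2)%np.pi-np.pi/2
    print("t",s["time"],"pos",s["tool_pos"].round(4),"tool d/100mm",(d*10).round(3),"twist",round(-e*10,3),"f",s["contact_force"].round(1),"j",s["joint_pos"].round(2),"tilt",R[:,2].round(4))
E
python3 - <<'E'
from h import *
go(.532,.1846,.029,-.2767)
for n in("wrist","side"):
    f=grab_frame(n);cv2.imwrite(f"pics/{n}1.png",f[:,:,::-1])
a,b=[cv2.imread(f"pics/{n}1.png") for n in("wrist","side")]
o=np.hstack([cv2.resize(a,None,fx=.75,fy=.75),b[200:200+300-100,240:400].repeat(1,0)[:300] if 0 else cv2.resize(b[180:330,240:400],(320,300))])
cv2.imwrite("pics/c1.png",o)
E
```

```text
t 3.8 pos [0.5052 0.1442 0.1516] tool d/100mm [0.463 0.152 1.225] twist 0.005 f [-0.4 -0.9  0.6] j [ 0.14 -0.1   1.94  0.    1.31  0.41] tilt [-3.1e-03 -4.0e-04 -1.0e+00]
```

View pics/c1.png

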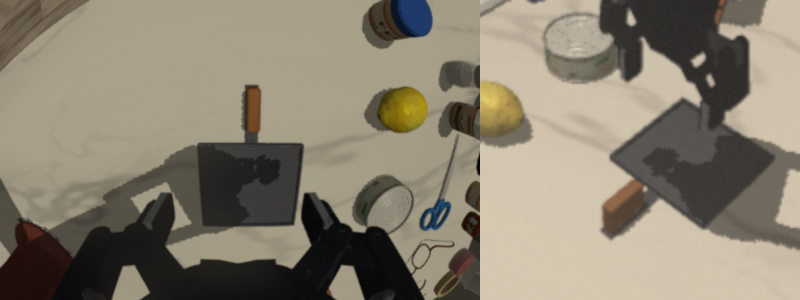

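The grip shows at wrist pixel (336,144), aligned with the tool. I'll check its position through the fisheye model and move over it.

Run:
```python
from h import *
c=get_calibration("wrist");K=np.array(c["camera_matrix"]);P=np.array(c["pose"])
f=cv2.imread("pics/wrist1.png");h=cv2.cvtColor(f,cv2.COLOR_BGR2HSV)
m=cv2.inRange(h,(3,110,60),(16,255,255));m[:,:310]=0;m[:,370:]=0;m[200:]=0
ys,xs=np.nonzero(m);print(len(xs),xs.min(),xs.max(),ys.min(),ys.max())
def ray(u,v,z):
    a=np.array([u-K[0,2],v-K[1,2]]);r=np.hypot(*a);t=r/K[0,0]
    d=P[:3,:3]@np.array([a[0]/r*np.sin(t),-a[1]/r*np.sin(t),-np.cos(t)])
    return P[:3,3]+d*((z-P[2,3])/d[2])
print(ray(xs.mean(),ys.mean(),.04),K.round(1).tolist())
for y in(ys.min()+3,ys.max()-3): print(ray(xs[abs(ys-y)<3].mean(),y,.042))
```

```text
1040 329 346 116 176
[0.53424296 0.18523843 0.04      ] [[309.7, 0.0, 317.0], [0.0, 309.7, 200.5], [0.0, 0.0, 1.0]]
[0.53975385 0.20517996 0.042     ]
[0.5284625  0.16531359 0.042     ]
```

Emit:
{"fn": "apply_moves", "kwargs": {
  "targets": [
    {"translation": [0.23, 0.08, 0], "twist": 0, "hand": 1},
    {"translation": [0.23, 0.07, 0], "twist": 0, "hand": 1},
    {"translation": [0, 0, 0.3], "twist": 0, "hand": 1},
    {"translation": [0, 0, 0.2], "twist": 0, "hand": 1},
    {"translation": [0, 0, 0], "twist": 0, "hand": 1}
  ]
}}

```text
time: 4.4
tool_pos: [0.5319, 0.1844, 0.1014]
tool_rot: [-0.001, 0.798, 0.603, -0.002]
contact_force: [-1.0, -0.4, -0.6]
gripper_width: 1.0
grasp_force: 0.0
```

```bash
python3 -c "
from h import *
go(.532,.1846,.029,-.2767)"
```

```text
t 4.4 pos [0.5319 0.1844 0.1014] tool d/100mm [0.003 0.003 0.724] twist 0.001 f [-1.  -0.4 -0.6] j [ 0.2   0.05  1.88 -0.    1.21  0.48] tilt [-3.8e-03 -8.0e-04 -1.0e+00]
```

Emit:
{"fn": "apply_moves", "kwargs": {
  "targets": [
    {"translation": [0, 0.01, 0.3], "twist": 0, "hand": 1},
    {"translation": [0, 0, 0.25], "twist": 0, "hand": 1},
    {"translation": [0, 0, 0.16], "twist": 0, "hand": 1},
    {"translation": [0, 0, 0], "twist": 0, "hand": 1},
    {"translation": [0, 0, 0], "twist": 0, "hand": 0.3},
    {"translation": [0, 0, 0], "twist": 0, "hand": 0.3},
    {"translation": [0, 0, 0], "twist": 0, "hand": 0.3},
    {"translation": [0, 0, 0], "twist": 0, "hand": 0.3}
  ]
}}

```text
time: 5.2
tool_pos: [0.5348, 0.1845, 0.0334]
tool_rot: [0.0, 0.798, 0.603, 0.001]
contact_force: [-0.3, -0.2, -0.1]
gripper_width: 0.333
grasp_force: 0.0
```

Emit:
{"fn": "apply_moves", "kwargs": {
  "targets": [
    {"translation": [0, 0, 0], "twist": 0, "hand": 0},
    {"translation": [0, 0, 0], "twist": 0, "hand": 0},
    {"translation": [0, 0, 0], "twist": 0, "hand": 0},
    {"translation": [0, 0, 0], "twist": 0, "hand": 0},
    {"translation": [0, 0, 0], "twist": 0, "hand": 0}
  ]
}}

```text
time: 5.7
tool_pos: [0.5347, 0.1844, 0.0331]
tool_rot: [0.0, 0.798, 0.603, 0.001]
contact_force: [-0.8, -0.2, 5.4]
gripper_width: 0.153
grasp_force: 59.5
```

Emit:
{"fn": "apply_moves", "kwargs": {
  "targets": [
    {"translation": [0, 0, -0.05], "twist": 0, "hand": 0},
    {"translation": [0, 0, -0.1], "twist": 0, "hand": 0},
    {"translation": [0, 0, -0.15], "twist": 0, "hand": 0},
    {"translation": [0, 0, -0.15], "twist": 0, "hand": 0},
    {"translation": [0, 0, -0.15], "twist": 0, "hand": 0},
    {"translation": [0, 0, -0.1], "twist": 0, "hand": 0},
    {"translation": [0, 0, -0.05], "twist": 0, "hand": 0},
    {"translation": [0, 0, 0], "twist": 0, "hand": 0}
  ]
}}

```text
time: 6.5
tool_pos: [0.5347, 0.1844, 0.1085]
tool_rot: [0.0, 0.798, 0.603, 0.001]
contact_force: [0.2, 0.6, -1.4]
gripper_width: 0.154
grasp_force: 58.5
```

Emit:
{"fn": "apply_moves", "kwargs": {
  "targets": [
    {"translation": [0, 0, 0], "twist": -0.5, "hand": 0},
    {"translation": [0, 0, 0], "twist": -0.7, "hand": 0},
    {"translation": [0, 0, 0], "twist": -0.7, "hand": 0},
    {"translation": [0, 0, 0], "twist": -0.7, "hand": 0},
    {"translation": [0, 0, 0], "twist": -0.7, "hand": 0},
    {"translation": [0, 0, 0], "twist": -0.7, "hand": 0},
    {"translation": [0, 0, 0], "twist": -0.6, "hand": 0},
    {"translation": [0, 0, 0], "twist": 0, "hand": 0}
  ]
}}

```text
time: 7.3
tool_pos: [0.5334, 0.1841, 0.1062]
tool_rot: [-0.001, 0.639, 0.769, -0.001]
contact_force: [-0.3, -0.1, -1.2]
gripper_width: 0.152
grasp_force: 58.5
```

```bash
cat > fit.py <<'E'
from h import *
from scipy.optimize import minimize
box=lambda a,b,c,d,e,f:np.array([[x,y,z] for x in(a,b) for y in(c,d) for z in(e,f)])
B=[box(-.06,.06,-.065,.065,0,.009)]
def fit():
    s=state();w,a,b,c=s["tool_rot"];R=Ro.from_quat([a,b,c,w]).as_matrix();yaw=np.arctan2(R[1,1],R[0,1])-np.pi/2
    if np.cos(yaw+np.pi/2)<0: yaw+=np.pi
    p0=s["tool_pos"]; print("tool",p0.round(4),"yawy",yaw+np.pi/2)
    M={}
    for n in("top","side"):
        grab_frame(n);r=regions_of(n,"tray");print(n,r[0]["score"] if r else None,r[0]["pixels"].sum() if r else 0)
        if r:M[n]=r[0]["pixels"]
    def pose(v): # v: pitch(+ nose down), roll, yaw offset, x,y,z mm offsets of grip point
        Rt=Ro.from_euler("ZYX",[yaw+v[2]/20,v[0]/20,v[1]/20])
        return Rt,p0+np.r_[v[3:6]]/100-Rt.apply([-.1055,0,.033])
    def cost(v):
        Rt,o=pose(v);C=0
        for n,m in M.items():
            im=np.zeros((1600,2560),np.uint8)
            for b in B: cv2.fillConvexPoly(im,cv2.convexHull(((proj(n,Rt.apply(b)+o)+.5)*4).astype(np.float32)).astype(int),255)
            im=cv2.resize(im,(640,400),interpolation=cv2.INTER_AREA)/255.
            mm=cv2.morphologyEx(m.astype(np.uint8),cv2.MORPH_CLOSE,np.ones((15,15)))
            mm=cv2.morphologyEx(mm,cv2.MORPH_OPEN,cv2.getStructuringElement(2,(13,13)))
            C+=np.abs(im-mm).sum()/mm.sum()
        return C+.002*(np.array(v)**2).sum()
    r=minimize(cost,np.zeros(6),method="Powell",options=dict(maxiter=6))
    Rt,o=pose(r.x);print("cost",r.fun,cost(np.zeros(6)),"pitch,roll,dyaw",(r.x[:3]/20).round(3),"off mm",(r.x[3:]*10).round(1),"origin",o.round(4),"z-axis",Rt.as_matrix()[:,2].round(3))
E
python3 - <<'E'
from fit import *
go(.457,.0566,.129,.186)
fit()
f=grab_frame("side")
cv2.imwrite("pics/s3.png",cv2.resize(f[120:330,230:450],None,fx=2.5,fy=2.5)[:,:,::-1])
E
```

```text
t 7.3 pos [0.5334 0.1841 0.1062] tool d/100mm [-1.114 -0.985 -0.226] twist -0.022 f [-0.3 -0.1 -1.2] j [0.2  0.05 1.87 0.   1.22 0.02] tilt [-2.e-03 -4.e-04 -1.e+00]
tool [0.5334 0.1841 0.1062] yawy 0.18384595474418952
top 0.61 3028
side 0.55 1131
cost 1.6326431032618274 1.828801827037121 pitch,roll,dyaw [ 0.126 -0.2    0.025] off mm [ 0.4 -1.9  7.5] origin [0.5483 0.0825 0.0684] z-axis [ 0.22  -0.079  0.972]
```

View pics/s3.png

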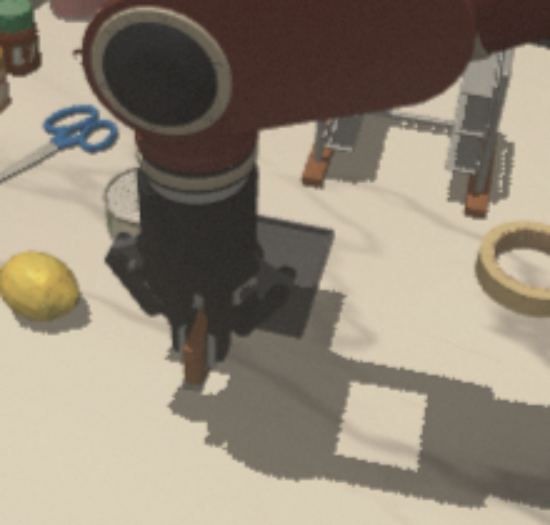

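Run:
```python
from h import *
s=state();p=s["tool_pos"];yaw=.184-np.pi/2
for pitch in(0,.05,.1):
    Rt=Ro.from_euler("ZYX",[yaw,pitch,0]);o=p-Rt.apply([-.1055,0,.033])
    print(pitch,[proj("side",Rt.apply([x,-.065,.009])+o).round(1).tolist() for x in(.06,-.06)])
    c=get_calibration("wrist");K=np.array(c["camera_matrix"]);P=np.array(c["pose"])
    for q in([.06,-.065,.009],[.06,.065,.009],[-.06,-.065,.009],[-.06,.065,.009]):
        d=(Rt.apply(q)+o-P[:3,3])@P[:3,:3];d[1:]*=-1;t=np.arccos(d[2]/np.linalg.norm(d));r=K[0,0]*t
        print((K[:2,2]+r*d[:2]/np.hypot(*d[:2])).round(1),end=" ")
    print()
f=grab_frame("wrist");cv2.imwrite("pics/w2.png",f[:,:,::-1])
```

```text
0 [[[363.0, 211.1]], [[350.3, 252.1]]]
[241.9 420.8] [393.8 420.7] [213.5 320.2] [422.3 320. ] 
0.05 [[[362.6, 214.3]], [[350.1, 253.4]]]
[243.1 412.6] [392.5 412.5] [214.2 316.4] [421.7 316.3] 
0.1 [[[362.1, 217.7]], [[349.8, 254.7]]]
[244.3 404.4] [391.3 404.3] [214.7 312.7] [421.1 312.5]
```

View pics/w2.png

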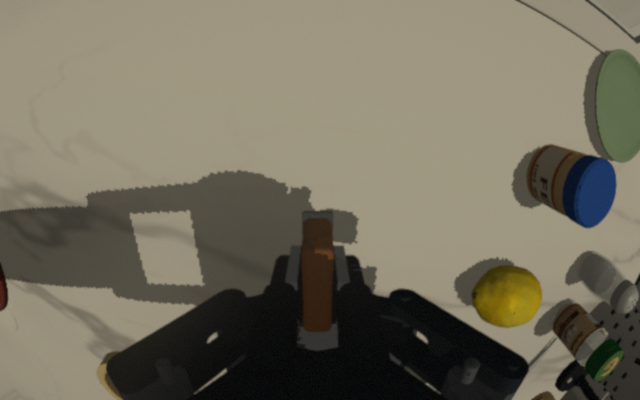

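The wrist view shows the grip held square at (318,275). The side-view corners at (363,213) and (350,254) match a near-level tray, nose down by about 0.02 rad. Now to move to the point in front of the rack.

Emit:
{"fn": "apply_moves", "kwargs": {
  "targets": [
    {"translation": [-0.05, -0.05, -0.1], "twist": 0, "hand": 0},
    {"translation": [-0.15, -0.13, -0.1], "twist": 0, "hand": 0},
    {"translation": [-0.2, -0.18, -0.06], "twist": 0, "hand": 0},
    {"translation": [-0.2, -0.18, 0], "twist": 0, "hand": 0},
    {"translation": [-0.2, -0.18, 0], "twist": 0, "hand": 0},
    {"translation": [-0.2, -0.17, 0], "twist": 0, "hand": 0},
    {"translation": [-0.11, -0.1, 0], "twist": 0, "hand": 0},
    {"translation": [0, 0, 0], "twist": 0, "hand": 0}
  ]
}}

```text
time: 8.4
tool_pos: [0.4565, 0.0559, 0.1337]
tool_rot: [0.0, 0.64, 0.768, 0.0]
contact_force: [-0.1, 0.4, -1.7]
gripper_width: 0.155
grasp_force: 58.6
```

Run:
```python
from h import *
mr=[.508,-.2142,-1.385]
go(*T(mr,[-.2755,0,.132])[0],.186)
go(*T(mr,[-.1055,0,.132])[0],.186)
s=state();p=s["tool_pos"]
o=[p[0],p[1],-1.385]
fs=[]
for n,(x0,y0) in(("top",(270,180)),("side",(290,120))):
    f=grab_frame(n);q=T(o,[(.1055+a,b,p[2]-.033+.009) for a,b in((.06,.065),(.06,-.065),(-.06,-.065),(-.06,.065))])
    g=cv2.resize(f[y0:y0+130,x0:x0+180],None,fx=2.8*.78,fy=2.8*.78,interpolation=cv2.INTER_CUBIC)[:,:,::-1].copy();k=2.8*.78
    g=np.clip(g*1.3,0,255).astype(np.uint8)
    cv2.polylines(g,[((proj(n,q)-[x0,y0]+.5)*k).astype(np.int32)],True,(0,0,255),1)
    for sg in(1,-1):
        r=proj(n,T(mr,[(a,sg*b,.09) for a,b in((-.06,.046),(.064,.046),(.064,.075),(-.06,.075))]))
        cv2.polylines(g,[((r-[x0,y0]+.5)*k).astype(np.int32)],True,(0,255,0),1)
    fs.append(g)
cv2.imwrite("pics/pre.png",np.hstack(fs))
```

```text
t 8.4 pos [0.4565 0.0559 0.1337] tool d/100mm [0.005 0.007 0.017] twist -0.045 f [-0.1  0.4 -1.7] j [-0.04 -0.25  2.1   0.    1.29 -0.22] tilt [ 7.e-04 -0.e+00 -1.e+00]
t 8.4 pos [0.4565 0.0559 0.1337] tool d/100mm [-1.695  0.014  0.018] twist -0.045 f [-0.1  0.4 -1.7] j [-0.04 -0.25  2.1   0.    1.29 -0.22] tilt [ 7.e-04 -0.e+00 -1.e+00]
```

View pics/pre.png

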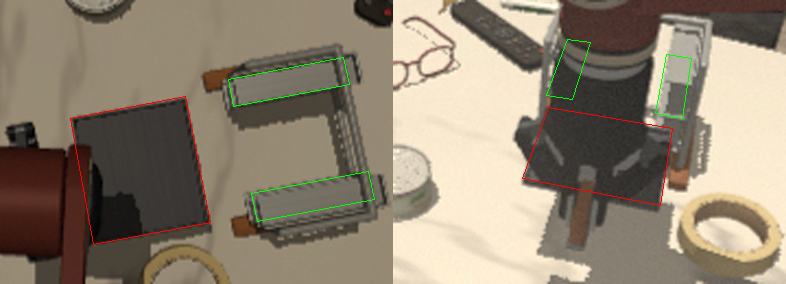

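The picture shows the tray matching its predicted outline, in line with the middle rails. Inserting now.

Emit:
{"fn": "apply_moves", "kwargs": {
  "targets": [
    {"translation": [-0.1, 0.01, 0], "twist": 0, "hand": 0},
    {"translation": [-0.15, 0, 0], "twist": 0, "hand": 0},
    {"translation": [-0.15, 0, 0], "twist": 0, "hand": 0},
    {"translation": [-0.15, 0, 0], "twist": 0, "hand": 0},
    {"translation": [-0.15, 0, 0], "twist": 0, "hand": 0},
    {"translation": [-0.1, 0, 0], "twist": 0, "hand": 0},
    {"translation": [-0.1, 0, 0], "twist": 0, "hand": 0},
    {"translation": [0, 0, 0], "twist": 0, "hand": 0}
  ]
}}

```text
time: 9.3
tool_pos: [0.475, -0.032, 0.1334]
tool_rot: [0.0, 0.639, 0.769, -0.0]
contact_force: [0.5, 0.3, -1.2]
gripper_width: 0.157
grasp_force: 58.6
```

Emit:
{"fn": "apply_moves", "kwargs": {
  "targets": [
    {"translation": [-0.15, 0, 0], "twist": 0, "hand": 0},
    {"translation": [-0.15, 0, 0], "twist": 0, "hand": 0},
    {"translation": [-0.15, 0, 0], "twist": 0, "hand": 0},
    {"translation": [-0.15, 0, 0], "twist": 0, "hand": 0},
    {"translation": [-0.1, 0, 0], "twist": 0, "hand": 0},
    {"translation": [-0.05, 0, 0], "twist": 0, "hand": 0},
    {"translation": [0, 0, 0], "twist": 0, "hand": 0}
  ]
}}

```text
time: 10.0
tool_pos: [0.4884, -0.1057, 0.1333]
tool_rot: [-0.0, 0.64, 0.769, 0.0]
contact_force: [-0.4, -0.3, -2.2]
gripper_width: 0.157
grasp_force: 58.6
```

Run:
```python
from h import *
mr=[.508,-.2142,-1.385]
go(*T(mr,[-.1055,0,.124])[0],.186)
```

```text
t 10.0 pos [ 0.4884 -0.1057  0.1333] tool d/100mm [-0.048 -0.007  0.093] twist -0.031 f [-0.4 -0.3 -2.2] j [-0.36 -0.14  2.01  0.    1.28 -0.55] tilt [-1.e-04  2.e-04 -1.e+00]
```

Emit:
{"fn": "apply_moves", "kwargs": {
  "targets": [
    {"translation": [0, 0, 0.03], "twist": 0, "hand": 0},
    {"translation": [0, 0, 0.03], "twist": 0, "hand": 0},
    {"translation": [0, 0, 0.01], "twist": 0, "hand": 0},
    {"translation": [0, 0, 0], "twist": 0, "hand": 0}
  ]
}}

```text
time: 10.4
tool_pos: [0.488, -0.1046, 0.1259]
tool_rot: [-0.0, 0.639, 0.769, -0.0]
contact_force: [-0.4, 0.1, -1.7]
gripper_width: 0.152
grasp_force: 58.6
```

Emit:
{"fn": "apply_moves", "kwargs": {
  "targets": [
    {"translation": [-0.02, 0, 0], "twist": 0, "hand": 0},
    {"translation": [-0.02, 0, 0], "twist": 0, "hand": 0},
    {"translation": [0, 0, 0], "twist": 0, "hand": 0}
  ]
}}

```text
time: 10.7
tool_pos: [0.4892, -0.1092, 0.1265]
tool_rot: [0.0, 0.639, 0.769, 0.0]
contact_force: [0.9, 0.0, -1.4]
gripper_width: 0.154
grasp_force: 58.6
```

Emit:
{"fn": "apply_moves", "kwargs": {
  "targets": [
    {"translation": [-0.02, 0, 0], "twist": 0, "hand": 0},
    {"translation": [0, 0, 0], "twist": 0, "hand": 0}
  ]
}}

```text
time: 10.9
tool_pos: [0.4894, -0.1111, 0.1264]
tool_rot: [0.0, 0.639, 0.769, 0.0]
contact_force: [0.5, -0.0, -1.4]
gripper_width: 0.156
grasp_force: 58.6
```

Emit:
{"fn": "apply_moves", "kwargs": {
  "targets": [
    {"translation": [-0.02, 0, 0], "twist": 0, "hand": 0},
    {"translation": [0, 0, 0], "twist": 0, "hand": 0}
  ]
}}

```text
time: 11.1
tool_pos: [0.4891, -0.1116, 0.1259]
tool_rot: [-0.002, 0.639, 0.769, 0.001]
contact_force: [-2.0, 5.5, 0.5]
gripper_width: 0.155
grasp_force: 58.7
```

Emit:
{"fn": "apply_moves", "kwargs": {
  "targets": [
    {"translation": [-0.02, 0, 0], "twist": 0, "hand": 0},
    {"translation": [0, 0, 0], "twist": 0, "hand": 0}
  ]
}}

```text
time: 11.3
tool_pos: [0.4887, -0.1118, 0.1256]
tool_rot: [-0.004, 0.639, 0.769, 0.001]
contact_force: [-5.4, 13.4, 3.3]
gripper_width: 0.156
grasp_force: 59.3
```

Contact with the back stops. I'll back off slightly and set the sheet down.

Emit:
{"fn": "apply_moves", "kwargs": {
  "targets": [
    {"translation": [0.02, 0, 0], "twist": 0, "hand": 0},
    {"translation": [0.02, 0, 0], "twist": 0, "hand": 0},
    {"translation": [0, 0, 0.01], "twist": 0, "hand": 0},
    {"translation": [0, 0, 0], "twist": 0, "hand": 0}
  ]
}}

```text
time: 11.7
tool_pos: [0.4894, -0.1111, 0.1252]
tool_rot: [0.0, 0.639, 0.769, -0.0]
contact_force: [-0.9, 0.4, -1.7]
gripper_width: 0.151
grasp_force: 58.6
```

Emit:
{"fn": "apply_moves", "kwargs": {
  "targets": [
    {"translation": [0, 0, 0.015], "twist": 0, "hand": 0},
    {"translation": [0, 0, 0], "twist": 0, "hand": 0}
  ]
}}

```text
time: 11.9
tool_pos: [0.4893, -0.1111, 0.1236]
tool_rot: [-0.0, 0.639, 0.769, -0.0]
contact_force: [-0.0, 1.2, -1.6]
gripper_width: 0.154
grasp_force: 58.6
```

Emit:
{"fn": "apply_moves", "kwargs": {
  "targets": [
    {"translation": [0, 0, 0.01], "twist": 0, "hand": 0},
    {"translation": [0, 0, 0], "twist": 0, "hand": 0}
  ]
}}

```text
time: 12.1
tool_pos: [0.4895, -0.1111, 0.1231]
tool_rot: [0.0, 0.639, 0.769, -0.0]
contact_force: [-0.3, -0.0, 0.6]
gripper_width: 0.156
grasp_force: 58.9
```

Weight is transferring to the rails, so I can release.

Emit:
{"fn": "apply_moves", "kwargs": {
  "targets": [
    {"translation": [0, 0, 0], "twist": 0, "hand": 0.25},
    {"translation": [0, 0, 0], "twist": 0, "hand": 0.4},
    {"translation": [0, 0, 0], "twist": 0, "hand": 0.6},
    {"translation": [0, 0, 0], "twist": 0, "hand": 0.6},
    {"translation": [0, 0, 0], "twist": 0, "hand": 0.6},
    {"translation": [0, 0, 0], "twist": 0, "hand": 0.6}
  ]
}}

```text
time: 12.7
tool_pos: [0.4894, -0.1109, 0.1228]
tool_rot: [0.0, 0.639, 0.769, 0.0]
contact_force: [-0.2, 1.1, 0.4]
gripper_width: 0.598
grasp_force: 0.0
```

Emit:
{"fn": "apply_moves", "kwargs": {
  "targets": [
    {"translation": [0, 0, -0.1], "twist": 0, "hand": 0.6},
    {"translation": [0, 0, -0.2], "twist": 0, "hand": 0.6},
    {"translation": [0, 0, -0.3], "twist": 0, "hand": 0.6},
    {"translation": [0.1, 0, -0.4], "twist": 0, "hand": 0.6},
    {"translation": [0.3, 0, -0.3], "twist": 0, "hand": 0.6},
    {"translation": [0.4, 0, 0], "twist": 0, "hand": 0.6},
    {"translation": [0.4, 0, 0], "twist": 0, "hand": 0.6},
    {"translation": [0.4, 0, 0], "twist": 0, "hand": 0.6}
  ]
}}

```text
time: 13.5
tool_pos: [0.4599, 0.0476, 0.2543]
tool_rot: [0.001, 0.639, 0.769, 0.001]
contact_force: [1.1, 0.5, -1.1]
gripper_width: 0.597
grasp_force: 0.0
```

Emit:
{"fn": "apply_moves", "kwargs": {
  "targets": [
    {"translation": [0.4, 0, 0], "twist": 0, "hand": 0.6},
    {"translation": [0.4, 0, 0], "twist": 0, "hand": 0.6},
    {"translation": [0, 0, 0], "twist": 0, "hand": 0.6},
    {"translation": [0, 0, 0], "twist": 0, "hand": 0.6}
  ]
}}

```text
time: 13.9
tool_pos: [0.4454, 0.1256, 0.2535]
tool_rot: [0.001, 0.638, 0.77, 0.0]
contact_force: [0.1, 0.3, 0.1]
gripper_width: 0.596
grasp_force: 0.0
```

Run:
```python
from h import *
mr=[.508,-.2142,-1.385];fs=[]
for n,(x0,y0) in(("top",(330,180)),("side",(340,105))):
    f=grab_frame(n);k=3.5;g=np.clip(cv2.resize(f[y0:y0+130,x0:x0+114],None,fx=k,fy=k,interpolation=cv2.INTER_CUBIC)*1.3,0,255).astype(np.uint8)[:,:,::-1].copy()
    for L in([(.06,.065),(.06,-.065),(-.06,-.065),(-.06,.065)],):
        q=T(mr,[(a,b,.099) for a,b in L]);cv2.polylines(g,[((proj(n,q)-[x0,y0]+.5)*k).astype(np.int32)],True,(0,0,255),1)
    q=T(mr,[(a,b,.132) for a,b in[(-.128,-.007),(-.082,-.007),(-.082,.007),(-.128,.007)]]);cv2.polylines(g,[((proj(n,q)-[x0,y0]+.5)*k).astype(np.int32)],True,(255,0,255),1)
    fs.append(g)
    print(n,[(r["point"],r["score"]) for r in recognise(n,"tin")[:1]])
cv2.imwrite("pics/end.png",np.hstack(fs))
```

```text
top [([0.6876, 0.0002, 0.0364], 0.96)]
side [([0.6831, 0.0123, 0.0358], 0.6)]
```

View pics/end.png

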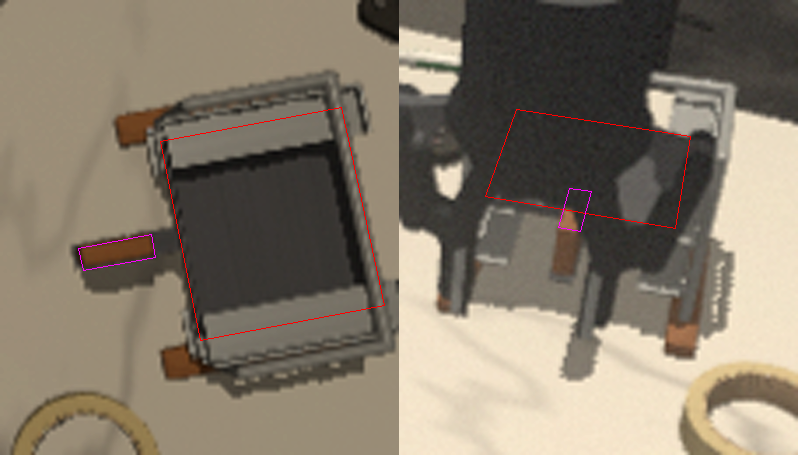

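The sheet lies on the middle rails with its grip on the predicted spot, at top-crop pixel (117,252). The tin hasn't moved and the gripper is clear.

```bash
python3 -c "
from plant import *
print(job_done())"
```

```text
the job is handed in; nothing more can be done
None
```

The sheet lies on the middle pair of rails, about 1 mm off the back stops. The gripper is clear, the tin is where it stood, and the job was handed in at about 14 s; no verdict came back.

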